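# Shoot the locking bolt into the pointer carriage

## Task

Lock the pointer carriage of the test stand: lift the bolt's ball handle out of its notch, slide the bolt towards the carriage until you gently feel the handle meet the carriage's end cheek, and drop the handle fully down into the carriage's slot, then let go. Do not force the handle against the carriage or the stand, and leave the loose instrument parts where they lie.

Things in the scene. Friction and masses are not known exactly. Their poses are not given: they have to be found in the camera images.
- stand: Dark cast-iron test stand, fixed; base plate 150 x 290 x 25 mm (its x, y, z). Origin: underside, on the table, 45 mm from the plate's -x edge, midway in y. z is up, -x faces the robot; the bolt slides along its +y to lock. The stand carries the pointer carriage, an aluminium slide on a stiff lead screw, whose place is not reported and is not to be changed.
- barrel: Iron barrel on the stand, carrying the bolt and its handle; fixed, same origin and axes as the stand. The bolt's axis runs along y at x = 0, 100 mm above this origin.
- notch (a point): Centre of the first notch, at the height of the bolt's axis: 12 mm wide in y, open at the top, in a 5 mm iron gate plate 15 to 20 mm on the -x side of the bolt's axis (stand y = -30 mm). From 6 to 44 mm past this point in +y the gate's top edge, 9 mm above the axis, keeps the handle up.
- slot_region (a point): Fixed point 69 mm in +y from the first notch, at axis height, 25 mm to -x of the axis. The centre of the carriage's slot lies up to 17 mm either way of it along y, so it must be felt for. Slot: 11 mm wide, open at the top. Before it a 39 mm lip continues the gate (top edge 15 mm above the axis).
- cheek_region (a point): Fixed point on the bolt's axis, 74.5 mm in +y from the first notch: mean place of the end cheek's face (true one up to 17 mm either way). The cheek, a 6 mm plate across the bolt, is the slot's far wall; it reaches 38 mm above the axis and from 28 mm at -x to 16 mm at +x of it. With the stalk touching it, the handle is over the slot, 1.5 mm past its centre.
- bolt (a joint): Slide of the steel bolt (14 mm thick rod) along the stand's +y, in m: 0 with the handle at the centre of its first notch (start, within 2 mm), larger towards the carriage; it stops at 0.100. Friction about 2 N.
- handle (a joint): Turn of the handle about the bolt's axis, in rad: 0 = fully down, lying in a notch (then it points to the stand's -x, rising 0.14 rad, 8 degrees, above level); larger as it is lifted; limit 1.35 (nearly upright). It clears the gate and the lip above about 0.66 rad. A light spring and its weight pull it down (under 2 N at the knob); over a notch it falls in when let go. The handle turns freely at any slide position.
- knob (a point): Centre of the brass ball knob, 18 mm in diameter, at the end of the handle, 78 mm from the bolt's axis; the steel stalk is 8 mm thick. Can be pinched from above with the fingers closing along the stand's y. At the start it is about 111 mm above the table and 77 mm to the -x side of the bolt's axis. Moving it takes a few N; over 15 N against the cheek is too hard.
- altimeter: Round black instrument case standing upright, 82 mm across, 62 mm tall, origin at its underside. Bystander.
- bezel: Bright metal bezel ring lying flat, 80 mm across, 10 mm thick, origin at its underside. Bystander.
- pitot: Brass pitot tip standing on its foot, 28 mm across, 60 mm tall, origin at its underside. Bystander.
- rotor: Small green gyro rotor, 48 mm across, 34 mm tall, origin at its underside. Bystander.

How it is judged:
By the outcome, as a careful person would: the job done as asked, in the order asked, and still so for the second after the job is handed in, with the robot touching nothing.
It also fails if it takes over 51 s, if anything falls off the work surface, if the arm or the gripper's body presses on something with over 40 N, if the wrist force passes 120 N, or if a joint passes its speed limit or range.

## Robot

A 7-joint arm with a two-finger parallel gripper is mounted at the origin on the work surface. World frame = base frame: x ahead of the robot, y to its left, z up, the work surface at z = 0. Lengths are in m, angles in rad, forces in N, time in s.
With the tool pointing down it reaches from about 0.4 to 0.85 m from the base axis. Payload 4.5 kg.
Tool frame: the origin (TCP) lies between the finger pads; the fingertips stand 19 mm ahead of it and the grasp point (between the pads) is the TCP (r.tips_ahead is the distance from the TCP to the fingertips, in m); z points along the fingers, y is the line along which they close (so a half turn about z gives the same grasp; the last joint's range is limited). The gripper opens to 88 mm and grips with 3 to 60 N. Pads are 18 mm wide; open, the fingers measure 123 mm over their backs; the gripper's body (75 mm by 187 mm) begins 45 mm behind the grasp point.
Start: joints at [-1.092, 0.689, -0.195, 1.565, 0.157, 0.902, -0.215], TCP at [0.269, 0.564, 0.258] pointing down, gripper open.
Joint ranges: [-3.01, 3.01], [-0.46, 2.08], [-1.47, 1.51], [0.13, 2.56], [-1, 4.14], [0.04, 2.09], [-2.66, 2.66]. Speed limits (rad/s): [2.57, 2.57, 3.14, 3.14, 3.14, 3.14, 3.14].

## Interface

Orientations are given as a unit quaternion [x, y, z, w].
In Python, from plant import r, cams, models gives the robot as it stands. The module is installed in compiled form; this text tells all that it offers.
- The arm moves only by the tool jog_arm, never from a script. Its arguments are lists of equal length, an entry for each row: "turn": the turn, a rotation vector about the tool's x, y, z in rad, a list of three; "translation": the shift along the tool's x, y, z in m, a list of three; "grip": the closure, from 0 (fully open) to 1 (shut). In form: {"turn": [[ax, ay, az], ...], "translation": [[tx, ty, tz], ...], "grip": [grip, ...]}. A call has 1 to 20 rows; each row is the pose to reach, as a shift and turn from the pose commanded when the call began, along the tool's axes at that moment; what a row does not reach only later rows make up. A row lasts 1/8 s, in which the tool goes at most 62.5 mm and 10.7 degrees, less where a joint would pass 70% of its speed; a pose out of reach is approached as far as the arm can. A call with a gripper value outside its range is refused whole. The fingers move at their own pace and stop on an object; "force" is the grip in N (left out, the last holds). Time passes only in rows, so rows that repeat a pose let the fingers close. It gives the time, the measured TCP pose, the force, the opening and the grip force at its end, in the units of the state.
- r.get_state(): the state, without advancing time (a new reading comes with each control period).
- cams.snapshot(name): name is "scene" or "top" or "wrist"; returns the picture (384x512x3 uint8, red, green, blue); there is no depth.
- cams.camera_params(name): a dict with "fx", "fy", "cx", "cy" (pixels), "eye" and "orientation" of the camera in the world. Camera axes: x right, y up, looking along -z (the intrinsics and any distortion apply to the point x, -y, -z); pixel columns grow to the right and rows downward; lengths in m; the calibration is good to about 2 mm. The wrist camera is an equidistant fisheye: a pixel r from the principal point sees the ray r / f radians off the axis. A picture is of the moment at which its call begins: read the wrist's pose just before it. camera_params takes no time and is no camera call; for the wrist camera it gives the pose at the moment of the call.
- r.finish_job(): hands the job in; it is judged then, once.
Trained networks look in the newest picture that a camera, given by its name, has taken for a name from the list of things; names that differ only in an ending like _2 or _b are one class to them, and where a whole thing is asked for, a point or a joint stands for the part that bears it (a point fixed in the world has none). Each returns a list of dicts, best first, with "p" (0 to 1); they miss things now and then, are a little off and sometimes report something else, mostly with a low value. They report only what shows in the picture. A call takes as long as a camera call.
- models.find_in(camera, name): "position" ([x, y, z] in m, in world coordinates, good to about 4 mm: the middle of the surface that is visible of it).
- models.masks_of(camera, name): "pixels" (384x512 bool, what is visible of it).
- models.place_of(camera, name): "position" ([x, y, z] in m, in world coordinates, good to about 4 mm: a listed point, or the origin of a listed thing).
The state is a dict: "clock": time; "q": joint angles; "qd": joint speeds; "joint_torque": joint torques, N m; "tool_pos": TCP position; "eef_rot": TCP orientation; "contact_force": force on the tool from outside, world axes, zero at the start; "moment": the same for the moment, N m; "opening": opening from 0.0 (shut) to 1.0 (fully open); "finger_force": force on a finger pad.
Only numpy, scipy, OpenCV 4.12 (cv2) and the standard library are available. Lean on these libraries where they do the work, as an engineer would, in place of code of your own. Each camera call takes 0.05 s, during which the arm holds its last target. There are 200 camera calls.

## Working session

There is one attempt and no reset: what is moved stays moved. The work goes in short steps, Python scripts to look and compute and a tool call to move; the robot and the scene stay as the last step left them, time stands still between calls to the robot, and variables do not carry over. Pictures are saved under pics/ and viewed, at most 10 in all, crops included, and the job is handed in when it is done.

Besides the shell and the picture viewer there is one more tool, called as name(argument=value, ...), one argument or row to a line, values as JSON. jog_arm: Moves the arm, as the interface text tells. Its arguments: {"type":"object","properties":{"turn":{"type":"array"},"translation":{"type":"array"},"grip":{"type":"array"},"force":{"type":"number"}},"required":["turn","translation","grip"]}

```bash
mkdir -p pics; python3 - <<'E'
from plant import r,cams,models
import cv2
s=r.get_state(); print({k:s[k] for k in('clock','tool_pos','eef_rot','contact_force','opening')})
for c in('scene','top'):
    cv2.imwrite(f'pics/{c}0.png',cams.snapshot(c)[:,:,::-1])
    for n in('knob','notch','stand','slot_region','cheek_region'):
        print(c,n,[(round(d['p'],2),[round(float(v),4) for v in d['position']]) for d in models.place_of(c,n)[:2]])
p=cams.camera_params('top');print(p)
E
```

```text
{'clock': 0.0, 'tool_pos': array([0.26872616, 0.56362365, 0.25691555]), 'eef_rot': array([ 2.20544533e-01,  9.75376481e-01, -9.00760737e-04, -1.33322588e-04]), 'contact_force': array([-0.03577078,  0.21997027, -0.54249846]), 'opening': 1.0011384099104021}
scene knob [(0.69, [0.5775, -0.0092, 0.1097])]
scene notch [(0.66, [0.6279, 0.0199, 0.0993])]
scene stand [(0.69, [0.6335, 0.0486, 0.0018]), (0.61, [0.6347, 0.0484, 0.0021])]
scene slot_region [(0.77, [0.5939, 0.0766, 0.1006])]
scene cheek_region [(0.6, [0.6116, 0.0885, 0.0992]), (0.4, [0.5214, 0.2426, 0.0032])]
top knob [(0.66, [0.5711, -0.0087, 0.1122])]
top notch [(0.78, [0.626, 0.0154, 0.099]), (0.37, [0.634, 0.0508, 0.0028])]
top stand [(0.98, [0.6345, 0.0463, -0.0003]), (0.68, [0.5764, -0.0075, 0.1153])]
top slot_region [(0.97, [0.5902, 0.0743, 0.1005])]
top cheek_region [(0.68, [0.6178, 0.0904, 0.0953])]
{'fx': 361.92345077312325, 'fy': 361.92345077312325, 'cx': 252.12630352391588, 'cy': 191.45293167321861, 'eye': array([0.39057112, 0.03297487, 0.96261877]), 'orientation': array([ 0.07970886, -0.07787791, -0.67599936,  0.72842734])}
```

View pics/scene0.png

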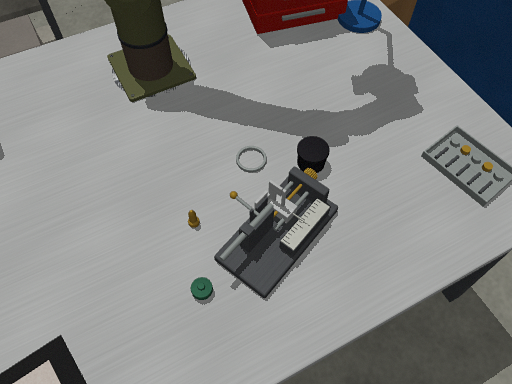

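View pics/top0.png

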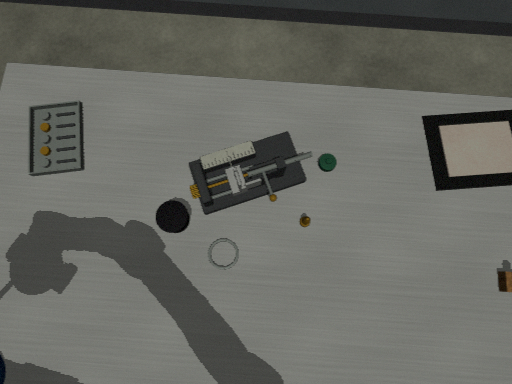

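The scene view shows the stand around (278,235) with the knob at (233,195). In the top view the knob is at (273,198), the bolt runs from (200,185) to (310,157), and the bystanders are clear of the knob. Next I fit the stand's pose from the detections and work out the approach move.

```bash
cat >h.py <<'E'
import numpy as np
from scipy.spatial.transform import Rotation as R
from scipy.optimize import least_squares
def fit(obs):  # obs: list of ((x,y) stand, (x,y) world)
    a=np.array([o[0] for o in obs]);b=np.array([o[1] for o in obs])
    f=lambda p:((R.from_euler('z',p[2]).as_matrix()[:2,:2]@a.T).T+p[:2]-b).ravel()
    s=least_squares(f,[.63,.05,.4],loss='soft_l1',f_scale=.004); return s.x,f(s.x).reshape(-1,2)
def world(p,v):
    return np.r_[p[0]+np.cos(p[2])*v[0]-np.sin(p[2])*v[1],p[1]+np.sin(p[2])*v[0]+np.cos(p[2])*v[1],v[2]]
def rel(s,pos,yaw):
    """shift+turn in tool axes; target points down with tool y along world angle yaw (stand y = th+90deg)"""
    Rc=R.from_quat(s['eef_rot']); y=np.array([np.cos(yaw),np.sin(yaw),0]);z=np.array([0,0,-1.])
    T=R.from_matrix(np.c_[np.cross(y,z),y,z])
    return Rc.inv().apply(pos-s['tool_pos']).round(4),(Rc.inv()*T).as_rotvec().round(4)
E
python3 - <<'E'
from h import *
from plant import r
K=(-.0772,-.030);S=(-.025,.039);C=(0,.0445);O=(0,0);N=(-.0175,-.03)
obs=[(K,(.5775,-.0092)),(K,(.5711,-.0087)),(S,(.5939,.0766)),(S,(.5902,.0743)),(C,(.6116,.0885)),(C,(.6178,.0904)),(O,(.6335,.0486)),(O,(.6345,.0463))]
p,e=fit(obs);print(p,np.degrees(p[2]),e.round(4).tolist())
k=world(p,(-.0772,-.03,.111));print(k, world(p,(0,-.03,.1)),world(p,(-.0175,-.03,.1)))
k[2]=.25
print(rel(r.get_state(),k,p[2]+np.pi/2),rel(r.get_state(),k,p[2]-np.pi/2))
E
```

```text
[0.63258462 0.04878416 0.40982551] 23.481271884173196 [[-0.0038, -0.0003], [0.0026, -0.0008], [0.0002, -0.002], [0.0039, 0.0003], [0.0033, 0.0011], [-0.0029, -0.0008], [-0.0009, 0.0002], [-0.0019, 0.0025]]
[ 0.573731   -0.00949183  0.111     ] [0.6445381  0.02126845 0.1       ] [0.62848727 0.01429559 0.1       ]
(array([-0.522 , -0.3867,  0.0077]), array([ 1.000e-04,  0.000e+00, -8.546e-01])) (array([-0.522 , -0.3867,  0.0077]), array([ 0.000e+00, -1.000e-04,  2.287e+00]))
```

jog_arm(
  turn=[
    [0,0,-0.855],
    [0,0,-0.855],
    [0,0,-0.855],
    [0,0,-0.855],
    [0,0,-0.855],
    [0,0,-0.855],
    [0,0,-0.855],
    [0,0,-0.855],
    [0,0,-0.855],
    [0,0,-0.855],
    [0,0,-0.855],
    [0,0,-0.855],
    [0,0,-0.855],
    [0,0,-0.855],
  ],
  translation=[
    [-0.522,-0.387,0.008],
    [-0.522,-0.387,0.008],
    [-0.522,-0.387,0.008],
    [-0.522,-0.387,0.008],
    [-0.522,-0.387,0.008],
    [-0.522,-0.387,0.008],
    [-0.522,-0.387,0.008],
    [-0.522,-0.387,0.008],
    [-0.522,-0.387,0.008],
    [-0.522,-0.387,0.008],
    [-0.522,-0.387,0.008],
    [-0.522,-0.387,0.008],
    [-0.522,-0.387,0.008],
    [-0.522,-0.387,0.008],
  ],
  grip=[0.3,0.5,0.5,0.5,0.5,0.5,0.5,0.5,0.5,0.5,0.5,0.5,0.5,0.5],
  force=10,
)

```text
clock: 2.35
tool_pos: [0.573, -0.0075, 0.25]
eef_rot: [-0.205, 0.979, 0.0, 0.0]
contact_force: [-0.4, 0.0, -0.5]
opening: 0.496
finger_force: 0.0
```

```bash
python3 - <<'E'
from h import *
from plant import r,cams,models
import cv2
s=r.get_state(); print({k:s[k] for k in('clock','tool_pos','eef_rot','contact_force','opening')})
cv2.imwrite('pics/w1.png',cams.snapshot('wrist')[:,:,::-1])
print(cams.camera_params('wrist'))
for n in('knob','notch','stand','slot_region','cheek_region'):
    print(n,[(round(d['p'],2),[round(float(v),4) for v in d['position']]) for d in models.place_of('wrist',n)[:2]])
for n in('knob',):
    print(n,[(round(d['p'],2),[round(float(v),4) for v in d['position']]) for d in models.find_in('wrist',n)[:2]])
    for d in models.masks_of('wrist',n)[:1]:
        v,u=np.nonzero(d['pixels']);print(d['p'],u.mean(),v.mean(),u.min(),u.max(),v.min(),v.max())
E
```

```text
{'clock': 2.35, 'tool_pos': array([ 0.5730493 , -0.00748641,  0.24998998]), 'eef_rot': array([-2.05389984e-01,  9.78680101e-01,  4.59471749e-04,  5.70902992e-05]), 'contact_force': array([-0.43032376,  0.02446624, -0.45951904]), 'opening': 0.4959053093283093}
{'fx': 297.3186396354542, 'fy': 297.3186396354542, 'cx': 255.89908972909828, 'cy': 191.04018758640402, 'eye': array([ 0.49678989, -0.04045893,  0.37719706]), 'orientation': array([-0.08744522, -0.13364626,  0.82626043,  0.54017193])}
knob [(0.95, [0.5666, -0.0114, 0.1086])]
notch [(0.66, [0.6293, 0.0156, 0.1019]), (0.66, [0.5367, -0.1055, -0.0034])]
stand [(0.66, [0.6321, 0.0425, -0.0028]), (0.53, [0.6152, 0.0938, 0.1018])]
slot_region [(0.65, [0.5935, 0.0768, 0.1016])]
cheek_region [(0.87, [0.6164, 0.0946, 0.1003]), (0.4, [0.5687, -0.0113, 0.1046])]
knob [(0.72, [0.5871, -0.0052, 0.1093])]
0.83 254.42978003384096 206.9746192893401 247 263 177 248
```

View pics/w1.png

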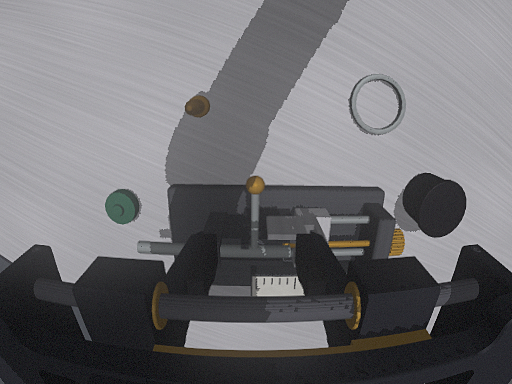

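The wrist view shows the knob at (256,185), the stalk running down to (254,245), the carriage with its cheek near (305–330, 210–240), and the stand's edge nearly level, so the yaw is right. I'll turn the knob pixel into a position.

```bash
cat >>h.py <<'E'
def wray(c,u,v,z):
    x=np.array([u-c['cx'],v-c['cy']]);rr=np.hypot(*x);t=rr/c['fx']
    d=np.r_[np.sin(t)*x/max(rr,1e-9),np.cos(t)]*[1,-1,-1]
    d=R.from_quat(c['orientation']).apply(d);return c['eye']+d*(z-c['eye'][2])/d[2]
def stand(p,w):
    d=np.array(w)[:2]-p[:2];c,s=np.cos(p[2]),np.sin(p[2]);return np.array([c*d[0]+s*d[1],-s*d[0]+c*d[1]])
E
python3 - <<'E'
from h import *
from plant import r,cams
import cv2
c=cams.camera_params('wrist');im=cv2.imread('pics/w1.png')
hsv=cv2.cvtColor(im,cv2.COLOR_BGR2HSV)[170:200,240:272]
m=(hsv[...,1]>110)&(hsv[...,2]>60);v,u=np.nonzero(m);u=u.mean()+240;v=v.mean()+170;print(m.sum(),u,v)
k=wray(c,u,v,.111);print('knob',k)
a,b=wray(c,172,185,.025),wray(c,384,188,.025);d=b-a;print(d,np.hypot(*d[:2]),np.degrees(np.arctan2(d[1],d[0]))-90)
cv2.imwrite('pics/w1c.png',cv2.resize(im[160:270,160:420],(780,330),interpolation=cv2.INTER_CUBIC))
p=[0.6326,.0488,.4098]
for n,w in dict(k=k,a=a,b=b).items(): print(n,stand(p,w))
s=r.get_state();k[2]=.111;print(rel(s,k,p[2]+np.pi/2))
E
```

```text
221 255.49773755656108 185.01809954751133
knob [ 0.57290505 -0.00964883  0.111     ]
[-0.10675004  0.255219    0.        ] 0.27664473763285663 22.698016931881185
k [-0.07803977 -0.02982528]
a [-0.05161393 -0.13632821]
b [-0.04783927  0.14029077]
(array([0.0007, 0.0002, 0.1387]), array([-0.    ,  0.0001,  0.0007]))
```

View pics/w1c.png

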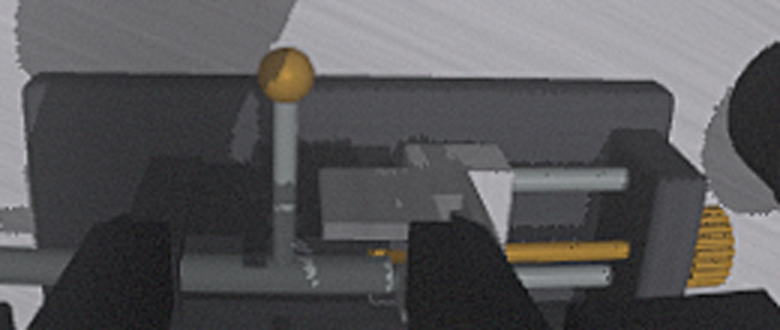

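The crop shows the knob centred over the stalk at crop (287,75). The lip is at (320–410, 170–240) and the carriage plates at (405–510, 145–240). I'll descend and pinch.

jog_arm(
  turn=[
    [0,0,0],
    [0,0,0],
    [0,0,0],
    [0,0,0],
    [0,0,0],
    [0,0,0],
    [0,0,0],
    [0,0,0],
    [0,0,0],
    [0,0,0],
  ],
  translation=[
    [0.001,0,0.05],
    [0.001,0,0.09],
    [0.001,0,0.12],
    [0.001,0,0.139],
    [0.001,0,0.139],
    [0.001,0,0.139],
    [0.001,0,0.139],
    [0.001,0,0.139],
    [0.001,0,0.139],
    [0.001,0,0.139],
  ],
  grip=[0.5,0.5,0.5,0.5,0.6,0.7,0.8,0.9,1,1],
  force=12,
)

```text
clock: 4.0
tool_pos: [0.5732, -0.0096, 0.1112]
eef_rot: [-0.204, 0.979, 0.0, 0.001]
contact_force: [-0.0, 1.6, 2.1]
opening: 0.179
finger_force: 11.8
```

```bash
python3 - <<'E'
from plant import r,cams
import cv2
im=cams.snapshot('wrist')[:,:,::-1]
cv2.imwrite('pics/w2.png',cv2.resize(im[130:340,130:400],(800,622))[:600])
s=r.get_state();print(s['tool_pos'],s['contact_force'],s['opening'],s['finger_force'])
E
```

```text
[ 0.5731564  -0.00967522  0.11106785] [0.1759247  1.41011388 1.72446225] 0.1843068820061924 11.787992790341377
```

View pics/w2.png

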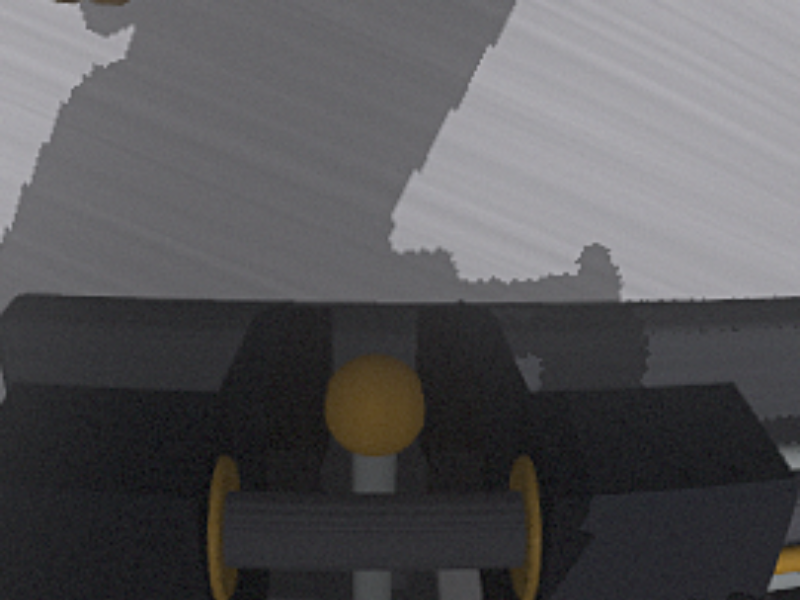

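```bash
python3 - <<'E'
from h import *
from plant import r,cams
c=cams.camera_params('wrist');p=[0.6326,.0488,.4098]
s=r.get_state()
for z in(.105,.111,.117):
    k=wray(c,256.6,266.7,z);print(z,stand(p,k),stand(p,s['tool_pos']),np.linalg.norm(k-c['eye']))
print(50*2/2.963/297.3)
E
```

```text
0.105 [-0.07442563 -0.02888523] [-0.07781974 -0.02994964] 0.1588610576141757
0.111 [-0.07832551 -0.02889907] [-0.07781974 -0.02994964] 0.15170499308623964
0.117 [-0.08222539 -0.02891291] [-0.07781974 -0.02994964] 0.14454892855830348
0.11352027625386266
```

The ball is centred between the pads to within 1 mm, so the grasp is good. I'll lift along the arc to a handle angle of about 0.79 rad.

jog_arm(
  turn=[
    [0,0,0],
    [0,0,0],
    [0,0,0],
    [0,0,0],
    [0,0,0],
    [0,0,0],
    [0,0,0],
    [0,0,0],
    [0,0,0],
  ],
  translation=[
    [-0.0015,0,-0.008],
    [-0.004,0,-0.016],
    [-0.007,0,-0.023],
    [-0.0107,0,-0.03],
    [-0.015,0,-0.036],
    [-0.02,0,-0.0423],
    [-0.026,0,-0.048],
    [-0.0306,0,-0.0516],
    [-0.0306,0,-0.0516],
  ],
  grip=[1,1,1,1,1,1,1,1,1],
  force=12,
)

```text
clock: 5.18
tool_pos: [0.6007, 0.0019, 0.1627]
eef_rot: [-0.204, 0.979, -0.0, -0.0]
contact_force: [-3.1, 0.7, 3.8]
opening: 0.184
finger_force: 11.7
```

jog_arm(
  turn=[
    [0,0,0],
    [0,0,0],
    [0,0,0],
    [0,0,0],
    [0,0,0],
    [0,0,0],
    [0,0,0],
    [0,0,0],
    [0,0,0],
    [0,0,0],
  ],
  translation=[
    [0.0006,0.004,-0.0008],
    [0.0006,0.01,-0.0008],
    [0.0006,0.016,-0.0008],
    [0.0006,0.022,-0.0008],
    [0.0006,0.028,-0.0008],
    [0.0006,0.034,-0.0008],
    [0.0006,0.04,-0.0008],
    [0.0006,0.044,-0.0008],
    [0.0006,0.047,-0.0008],
    [0.0006,0.048,-0.0008],
  ],
  grip=[1,1,1,1,1,1,1,1,1,1],
  force=12,
)

```text
clock: 6.42
tool_pos: [0.5815, 0.0466, 0.1631]
eef_rot: [-0.204, 0.979, 0.0, 0.001]
contact_force: [5.6, -1.0, -8.4]
opening: 0.181
finger_force: 12.5
```

```bash
python3 - <<'E'
from plant import r,cams
import cv2
from h import *
s=r.get_state();print(s['tool_pos'],s['contact_force'],R.from_quat(s['eef_rot']).inv().apply(s['contact_force']))
im=cams.snapshot('wrist')[:,:,::-1]
cv2.imwrite('pics/w3.png',cv2.resize(im[130:340,130:400],(771,600)))
E
```

```text
[0.58147138 0.04662938 0.16307814] [ 5.57543753 -0.99385561 -8.40451091] [-4.70334749 -3.14109872  8.40958248]
```

View pics/w3.png

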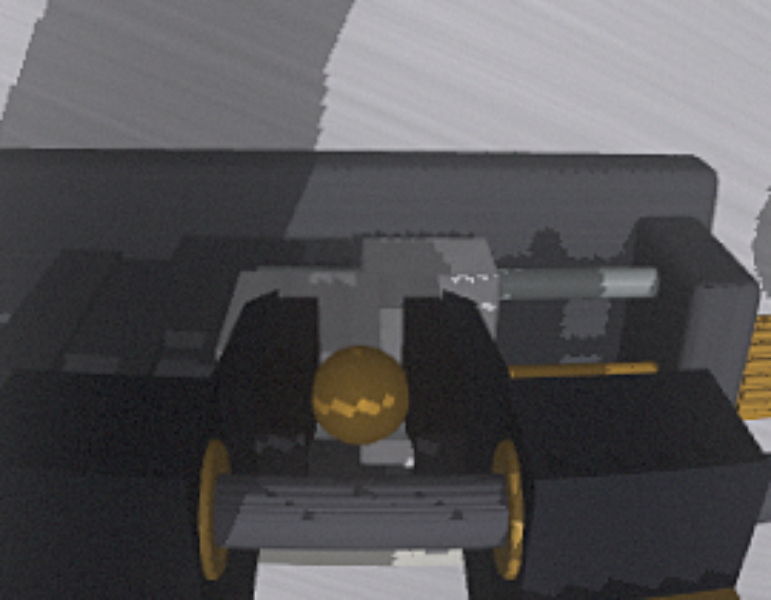

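The slide is free so far. The sideways pull suggests the true yaw is about 22.7°. I'll estimate the lip and cheek positions from the first wrist view to shorten the felt search.

```bash
python3 - <<'E'
from h import *
import cv2
c=dict(fx=297.3186,cx=255.899,cy=191.04,eye=np.array([0.49678989,-0.04045893,0.37719706]),orientation=[-0.08744522,-0.13364626,0.82626043,0.54017193])
p=[0.6326,.0488,np.radians(23.0)]
for n,u,v,z in[('lip L far',320,170,.115),('lip L near',322,237,.115),('lip R',408,240,.115),('lipR far',405,170,.115),('pl L',405,145,.138),('pl R',500,145,.138),('mid',470,170,.138),('R',513,172,.138),('knob',287,75,.111),('step',435,195,.138)]:
    w=wray(c,160+u/3,160+v/3,z);print(n,stand(p,w)*1000)
im=cv2.imread('pics/w1.png');o=cv2.resize(im[195:250,260:340],(800,550),interpolation=cv2.INTER_NEAREST)
o=cv2.convertScaleAbs(o,alpha=1.5)
cv2.imwrite('pics/w1d.png',o)
E
```

```text
lip L far [-46.98069767 -17.51764366]
lip L near [-22.79581722 -16.23828009]
lip R [-21.68884804  12.50208848]
lipR far [-47.14885217   9.87714339]
pl L [-64.93897923   5.99171157]
pl R [-65.04444267  34.40591881]
mid [-57.05674659  25.98959258]
R [-56.36946438  39.30570948]
knob [-77.40717918 -28.41347873]
step [-48.93466343  16.01491619]
```

View pics/w1d.png

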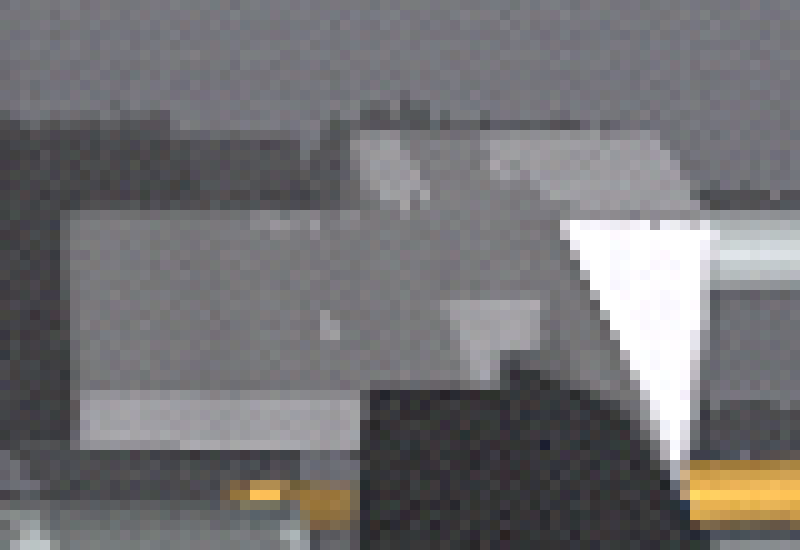

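The enlarged crop shows the lip's left end at (70–80, 210–445). That puts the expected contact at 58–60 mm of slide, 10–12 mm from here. I'll go 6 mm further and ease the radial pull, then feel in small steps.

jog_arm(
  turn=[
    [0,0,0],
    [0,0,0],
    [0,0,0],
    [0,0,0],
  ],
  translation=[
    [-0.0003,0.0015,0.0003],
    [-0.0006,0.003,0.0006],
    [-0.0006,0.0045,0.0006],
    [-0.0006,0.0055,0.0006],
  ],
  grip=[1,1,1,1],
  force=10,
)

```text
clock: 6.98
tool_pos: [0.5791, 0.0511, 0.1626]
eef_rot: [-0.204, 0.979, -0.0, -0.0]
contact_force: [2.2, -1.4, -4.2]
opening: 0.187
finger_force: 10.2
```

jog_arm(
  turn=[
    [0,0,0],
    [0,0,0],
  ],
  translation=[
    [-0.0002,0.001,0.0002],
    [-0.0002,0.0015,0.0002],
  ],
  grip=[1,1],
  force=10,
)

```text
clock: 7.22
tool_pos: [0.5785, 0.0523, 0.1624]
eef_rot: [-0.204, 0.979, -0.0, -0.001]
contact_force: [-0.1, -2.4, -1.5]
opening: 0.188
finger_force: 10.1
```

jog_arm(
  turn=[
    [0,0,0],
  ],
  translation=[
    [0,0.0008,0],
  ],
  grip=[1],
  force=10,
)

```text
clock: 7.35
tool_pos: [0.5782, 0.053, 0.1624]
eef_rot: [-0.204, 0.979, -0.0, -0.0]
contact_force: [-0.5, -2.0, -0.5]
opening: 0.187
finger_force: 10.0
```

jog_arm(
  turn=[
    [0,0,0],
  ],
  translation=[
    [0,0.0008,0],
  ],
  grip=[1],
)

```text
clock: 7.48
tool_pos: [0.5779, 0.0538, 0.1624]
eef_rot: [-0.204, 0.979, -0.0, -0.0]
contact_force: [-0.0, -2.7, 0.3]
opening: 0.186
finger_force: 10.0
```

jog_arm(
  turn=[
    [0,0,0],
  ],
  translation=[
    [0,0.0008,0],
  ],
  grip=[1],
)

```text
clock: 7.6
tool_pos: [0.5776, 0.0546, 0.1623]
eef_rot: [-0.204, 0.979, -0.0, -0.0]
contact_force: [-0.3, -2.7, 1.1]
opening: 0.186
finger_force: 9.9
```

jog_arm(
  turn=[
    [0,0,0],
  ],
  translation=[
    [0,0.0008,0],
  ],
  grip=[1],
)

```text
clock: 7.72
tool_pos: [0.5774, 0.0554, 0.1624]
eef_rot: [-0.204, 0.979, -0.0, -0.0]
contact_force: [-1.0, -3.1, 1.0]
opening: 0.184
finger_force: 9.9
```

jog_arm(
  turn=[
    [0,0,0],
  ],
  translation=[
    [0,0.0008,0],
  ],
  grip=[1],
)

```text
clock: 7.85
tool_pos: [0.5771, 0.0561, 0.1624]
eef_rot: [-0.204, 0.979, -0.0, -0.0]
contact_force: [-1.7, -2.3, 1.5]
opening: 0.185
finger_force: 9.8
```

jog_arm(
  turn=[
    [0,0,0],
  ],
  translation=[
    [0,0.0008,0],
  ],
  grip=[1],
)

```text
clock: 7.98
tool_pos: [0.5768, 0.0569, 0.1623]
eef_rot: [-0.204, 0.979, -0.0, -0.0]
contact_force: [-2.8, -2.3, 2.0]
opening: 0.186
finger_force: 9.8
```

jog_arm(
  turn=[
    [0,0,0],
  ],
  translation=[
    [0.0002,0.0008,-0.0001],
  ],
  grip=[1],
)

```text
clock: 8.1
tool_pos: [0.5765, 0.0576, 0.1624]
eef_rot: [-0.204, 0.979, -0.0, -0.0]
contact_force: [-1.8, -2.8, 0.8]
opening: 0.186
finger_force: 9.9
```

jog_arm(
  turn=[
    [0,0,0],
  ],
  translation=[
    [0.0001,0.0008,0],
  ],
  grip=[1],
)

```text
clock: 8.22
tool_pos: [0.5764, 0.0579, 0.1624]
eef_rot: [-0.204, 0.979, -0.0, 0.0]
contact_force: [-0.5, -4.9, 1.7]
opening: 0.189
finger_force: 9.9
```

jog_arm(
  turn=[
    [0,0,0],
  ],
  translation=[
    [0,0.0004,0],
  ],
  grip=[1],
)

```text
clock: 8.35
tool_pos: [0.5764, 0.0579, 0.1624]
eef_rot: [-0.203, 0.979, -0.001, 0.0]
contact_force: [-0.4, -5.1, 0.8]
opening: 0.187
finger_force: 9.9
```

jog_arm(
  turn=[
    [0,0,0],
  ],
  translation=[
    [0,0.0005,0],
  ],
  grip=[1],
)

```text
clock: 8.48
tool_pos: [0.5764, 0.058, 0.1624]
eef_rot: [-0.203, 0.979, -0.001, 0.0]
contact_force: [0.2, -6.1, 1.1]
opening: 0.189
finger_force: 9.9
```

Contact is confirmed: the tool has stopped moving and the force along the slide has risen from about 2 N to 5.7 N. I'll back off by about 1.5 mm to the slot's centre.

jog_arm(
  turn=[
    [0,0,0],
    [0,0,0],
    [0,0,0],
  ],
  translation=[
    [0,-0.0015,0],
    [0,-0.0027,0],
    [0,-0.0027,0],
  ],
  grip=[1,1,1],
)

```text
clock: 8.85
tool_pos: [0.5765, 0.0577, 0.1624]
eef_rot: [-0.204, 0.979, 0.001, -0.0]
contact_force: [-2.3, -0.9, 2.8]
opening: 0.19
finger_force: 9.8
```

jog_arm(
  turn=[
    [0,0,0],
    [0,0,0],
  ],
  translation=[
    [0,-0.0008,0],
    [0,-0.0012,0],
  ],
  grip=[1,1],
)

```text
clock: 9.1
tool_pos: [0.5769, 0.0567, 0.1624]
eef_rot: [-0.204, 0.979, 0.001, -0.0]
contact_force: [-3.3, 0.8, 3.0]
opening: 0.182
finger_force: 9.8
```

jog_arm(
  turn=[
    [0,0,0],
    [0,0,0],
    [0,0,0],
    [0,0,0],
  ],
  translation=[
    [0.0048,0.0001,0.0035],
    [0.0108,0.0001,0.0092],
    [0.0158,0.0002,0.0155],
    [0.0158,0.0002,0.0155],
  ],
  grip=[1,1,1,1],
)

```text
clock: 9.6
tool_pos: [0.5628, 0.0496, 0.1463]
eef_rot: [-0.204, 0.979, 0.0, 0.0]
contact_force: [-1.0, 2.0, -1.6]
opening: 0.19
finger_force: 10.0
```

The handle is going into the slot with low forces. I'll carry on down.

jog_arm(
  turn=[
    [0,0,0],
    [0,0,0],
    [0,0,0],
    [0,0,0],
  ],
  translation=[
    [0.0043,0.0001,0.0061],
    [0.008,0.0001,0.0131],
    [0.011,0.0002,0.0201],
    [0.011,0.0002,0.0201],
  ],
  grip=[1,1,1,1],
)

```text
clock: 10.1
tool_pos: [0.5531, 0.0455, 0.1264]
eef_rot: [-0.204, 0.979, 0.0, 0.0]
contact_force: [3.6, 3.4, -3.0]
opening: 0.184
finger_force: 10.1
```

jog_arm(
  turn=[
    [0,0,0],
    [0,0,0],
    [0,0,0],
    [0,0,0],
  ],
  translation=[
    [0.0016,0.0002,0.007],
    [0.003,0.0003,0.0125],
    [0.0034,0.0003,0.0152],
    [0.0034,0.0003,0.0152],
  ],
  grip=[1,1,1,1],
)

```text
clock: 10.6
tool_pos: [0.5497, 0.0441, 0.1115]
eef_rot: [-0.204, 0.979, -0.0, 0.0]
contact_force: [2.7, 2.1, -0.6]
opening: 0.185
finger_force: 10.0
```

jog_arm(
  turn=[
    [0,0,0],
    [0,0,0],
    [0,0,0],
    [0,0,0],
  ],
  translation=[
    [0,0,0],
    [0,0,0],
    [0,0,0],
    [0,0,0],
  ],
  grip=[0.75,0.65,0.65,0.65],
)

```text
clock: 11.1
tool_pos: [0.5492, 0.044, 0.1116]
eef_rot: [-0.204, 0.979, -0.0, -0.0]
contact_force: [0.4, -0.5, -0.2]
opening: 0.353
finger_force: 0.0
```

jog_arm(
  turn=[
    [0,0,0],
    [0,0,0],
    [0,0,0],
    [0,0,0],
    [0,0,0],
    [0,0,0],
    [0,0,0],
    [0,0,0],
  ],
  translation=[
    [0,0,-0.01],
    [0,0,-0.03],
    [0,0,-0.06],
    [0,0,-0.1],
    [0,0,-0.139],
    [0,0,-0.139],
    [0,0,-0.139],
    [0,0,-0.139],
  ],
  grip=[0.65,0.65,0.65,0.65,0.65,0.65,0.65,0.65],
)

```text
clock: 12.1
tool_pos: [0.5486, 0.0439, 0.2496]
eef_rot: [-0.204, 0.979, 0.0, -0.001]
contact_force: [0.1, -1.0, 0.0]
opening: 0.348
finger_force: 0.0
```

```bash
python3 - <<'E'
from plant import r,cams,models
import cv2
from h import *
s=r.get_state();print(s['tool_pos'],s['contact_force'])
im=cams.snapshot('wrist')[:,:,::-1];c=cams.camera_params('wrist')
cv2.imwrite('pics/w4.png',cv2.resize(im[150:270,160:420],(780,360),interpolation=cv2.INTER_CUBIC))
hsv=cv2.cvtColor(np.ascontiguousarray(im),cv2.COLOR_BGR2HSV)[170:205,240:272]
m=(hsv[...,1]>110)&(hsv[...,2]>60);v,u=np.nonzero(m);u=u.mean()+240;v=v.mean()+170
k=wray(c,u,v,.111);p=[0.6326,.0488,np.radians(23.)];print(m.sum(),u,v,k,stand(p,k))
print(models.place_of('wrist','knob')[:1])
E
```

```text
[0.54861929 0.04389493 0.24957442] [ 0.09979418 -1.03296176  0.02225404]
246 255.59756097560975 187.53658536585365 [0.54989134 0.04492535 0.111     ] [-0.07764767  0.02875021]
[{'position': [0.5457, 0.0435, 0.1072], 'p': 0.61}]
```

View pics/w4.png

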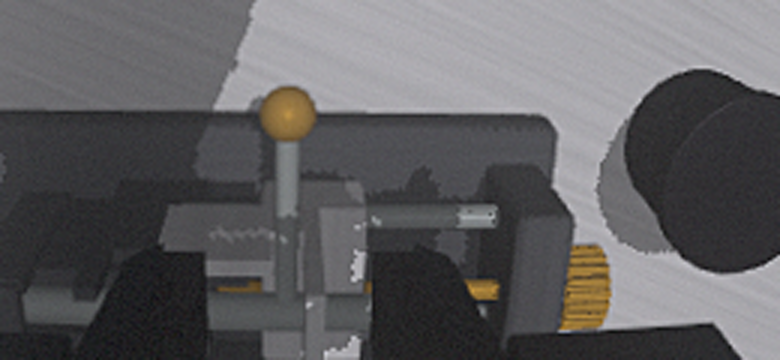

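The picture shows the stalk at crop x ≈ 288, lying in the slot between the lip and the cheek (x ≈ 320). The knob is at (288,113), fully down at -77.6 mm from the axis. The gripper is clear.

```bash
python3 -c "
from plant import r
print(r.finish_job())"
```

```text
the job is handed in; nothing more can be done
None
```

The carriage is locked: the bolt was slid until the handle gently met the cheek (about 6 N at the wrist, roughly 2 N of it bolt friction), and the handle was dropped fully into the slot and released; the job was handed in at about 12 s.

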